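# Read both reference tags with a handset, then hold it home under the test dock's lip

## Robot

A 6-joint arm with a two-finger parallel gripper is mounted at the origin on the work surface; the furniture and walls round the work are solid. World frame = base frame: x ahead of the robot, y to its left, z up, the work surface at z = 0. Lengths are in m, angles in rad, forces in N, time in s.
With the tool pointing down it reaches from about 0.35 to 0.975 m from the base axis. Payload 4.9 kg.
Tool frame: the origin (TCP) lies at the very end of the fingers, on their centre line; the grasp point (between the pads) lies 19 mm behind it; z points along the fingers, y is the line along which they close (so a half turn about z gives the same grasp; the last joint's range is limited). The gripper opens to 85 mm and grips with 20 to 120 N. Pads are 22 mm wide; open, the fingers measure 114 mm over their backs; the gripper's body (76 mm by 85 mm) begins 54 mm behind the grasp point. The pads swing forward as they close: fully open they stand 13 mm farther back than shut.
Start: joints at [-1.33, 0.053, 1.613, -0, 1.476, -0.119], TCP at [0.22, -0.585, 0.231] pointing down, gripper open.
Joint ranges: [-3.01, 3.01], [-1.01, 2.22], [0.06, 2.58], [-1.02, 4.17], [0.09, 2.62], [-3.14, 3.14]. Speed limits (rad/s): [2.57, 2.57, 3.14, 3.14, 3.14, 3.14].

## Interface

Orientations are given as a unit quaternion [w, x, y, z].
In Python, from plant import * gives the robot as it stands.
- The arm moves only by the tool jog_arm, never from a script. Its argument "moves" is a list that holds one entry, the list of rows, each a list of 7 numbers: the finger opening in cm, from 0 to 8.54, then the shift along the tool's x, y, z in cm, then the turn, a rotation vector about the tool's x, y, z in rad. A call has 1 to 20 rows; each row shifts and turns the commanded pose from where the row before left it, along the tool's axes as they then stand; what a row does not reach is not made up. A row lasts 1/12 s, in which the tool goes at most 41.7 mm and 7.16 degrees, less where a joint would pass 70% of its speed; a pose out of reach is approached as far as the arm can. A call is refused whole if a number of a shift passes 4.17 or a number of a turn 0.125, either way. A call with a gripper value outside its range is refused whole. The fingers move at their own pace and stop on an object; the grip force is fixed at half the most. Time passes only in rows, so rows that do not move let the fingers close. It gives the time, the measured TCP pose, the force, the opening and the grip force at its end, in the units of the state.
- state(): the state, without advancing time (a new reading comes with each control period).
- grab_frame(name): name is "side" or "top"; returns a dict with "color" (480x640x3 uint8, blue, green, red), "depth" (480x640 float32, m along the optical axis (not along the pixel's ray), 0 where there is no reading), "fx", "fy", "cx", "cy" (pixels), "k1" (the pictures are not rectified: a ray, as slopes to the right and down, at radius r is drawn at 1 + k1 r^2 times it, then the intrinsics apply), "R" (3x3) and "t" (3): a world point X has camera coordinates R X + t. Camera axes: x right, y down, z forward; pixel columns grow to the right and rows downward; lengths in m; the calibration is good to about 2 mm. A picture is of the moment at which its call begins.
- job_done(): hands the job in; it is judged then, once.
Trained networks look in a picture, given as the dict that the camera call returned (one of the last four; its "shot" number tells which), for a name from the list of things; names that differ only in an ending like _2 or _b are one class to them, and where a whole thing is asked for, a point or a joint stands for the part that bears it (a point fixed in the world has none). Each returns a list of dicts, best first, with "p" (0 to 1); they miss things now and then, are a little off and sometimes report something else, mostly with a low value. They report only what shows in the picture. A call takes as long as a camera call.
- recognise(name, picture): "rect" ([centre column, centre row, width, height] in pixels, round what is visible of it).
- regions_of(name, picture): "pixels" (480x640 bool, what is visible of it) and "rect" ([centre column, centre row, width, height] in pixels, round what is visible of it).
The state is a dict: "time": time; "joint_pos": joint angles; "joint_vel": joint speeds; "joint_efforts": joint torques, N m; "tool_pos": TCP position; "tool_rot": TCP orientation; "contact_force": force on the tool from outside, world axes, zero at the start; "ft_torque": the same for the moment, N m; "gripper_width": opening from 0.0 (shut) to 1.0 (fully open); "grasp_force": force on a finger pad.
Only numpy, scipy, OpenCV 4.12 (cv2) and the standard library are available. Lean on these libraries where they do the work, as an engineer would, in place of code of your own. Each camera call takes 0.05 s, during which the arm holds its last target. There are 200 camera calls.

## Task

Do the end-of-line check on the handset that lies by itself on the bench: pick it up, touch its nose (the black end) squarely to the round tag first and then to the square tag of the tester so that it reads them one after the other, then slide the nose flat under the lip of the dock and push it against the sprung contacts until it is fully home. Finish while still gripping the handset and pressing it home: let go and the contacts push it back out, so do not release it. Leave the tape, tweezers, marker and screwdriver on the bench where they lie.

Things in the scene. Friction and masses are not known exactly. Their poses are not given: they have to be found in the camera images.
- handset: Loose handset to test: flat rounded slab 56 wide, 140 long, 12 mm thick, 0.12 kg; top black, but grey with a slot-shaped key in the tail third. Lies alone right of the tester, nose roughly away from the robot. Origin: centre of underside; +y runs along it to the nose, x across, z up. Grip level across the 56 mm, 35 mm from the tail end, so that fingers stay clear of the tester; 60 N does no harm.
- handset_nose (a point): Middle of the handset's nose end face (the black end), 70 mm from its origin along its +y and 6 mm above its underside; axes as the handset's.
- dock: The tester, fixed on the bench: dark steel base plate, x -115 to +85 mm, 250 mm wide, top at z = 10 mm, nothing on it above 56 mm. Origin on the bench under the plate's centre line; +x is the way the handset is pushed in (away from the robot), +y left, z up. The dock lies along y = 0; the two tag brackets stand at y = +95 and -95 mm, and which tag is on which side changes.
- dock_lip (a point): Middle of the front edge of the dock's steel lip, a plate over the two side guides; at dock x = -20, y = 0, z = 44 mm, turned up there as a lead-in. Behind it, from x = -12 to +14 mm, the lip's underside is at z = 40 mm, 16 mm above the floor. Axes as the dock's.
- dock_floor (a point): Point on the dock's level floor, a grey tongue 42 mm wide (narrower than the handset, so fingers pass beside it) along y = 0 from dock x = -115 to +85 mm, top at z = 24 mm. The point is at x = -17 mm. Side guides up to z = 40 mm stand 62 mm apart inside from x = -20 to +54 mm and flare out in front to 80 mm apart at x = -40 mm. Axes as the dock's.
- carriage (a joint): Travel of the dock's sprung black contact block, m: 0 = out (its face then stands at dock x = +16 mm, behind the lip), 0.010 = end stop (face at x = +26 mm). It slides along the dock's +x, and its spring pushes back with about 4 N at the start and 10 N at the end stop.
- dock_home (a point): Where the middle of the handset's nose end face is when fully home: dock x = +26 mm, y = 0, z = 30 mm. Axes as the dock's.
- round_target: Aluminium angle bracket (40 mm wide, 46 mm high) on the tester's base plate which carries the round tag on a short sprung plunger; a flat plate engraved with a black round sign lies on the base in front of it. Origin: underside of the bracket below the rear face of the tag; axes as the dock's. May be at the left or the right of the dock.
- round_tag_face (a point): Centre of the front face (towards the robot) of the round tag: a black disc 34 mm across, 24 mm above the bracket's underside, facing the dock's -x. It yields up to 7 mm along the dock's +x against a light spring (1 to 3.5 N).
- square_target: The same bracket with the square tag and, in front of it, a square sign. Origin and axes as for the round one; on the other side of the dock.
- square_tag_face (a point): Centre of the front face (towards the robot) of the square tag: a black plate 30 x 30 mm, 24 mm above the bracket's underside, facing the dock's -x. It yields up to 7 mm along the dock's +x against a light spring (1 to 3.5 N).
- tape: Roll of dark tape lying on the bench, 58 mm across, 19 mm high. Origin: centre of the underside. Leave alone.
- driver: Screwdriver with a red handle lying on the bench, 188 mm long, 25 mm high. Origin: under its middle. Leave alone.
- pen: White marker pen lying on the bench, 135 mm long, 17 mm thick. Origin: under its middle. Leave alone.
- tongs: Steel tweezers lying on the bench, 122 mm long. Origin: under the middle. Leave alone.

How it is judged:
By the outcome, as a careful person would: the job done as asked, in the order asked, and still so for the second after the job is handed in, while the arm keeps its last pose, push and grip.
It also fails if it takes over 51 s, if anything falls off the work surface, if the arm or the gripper's body presses on something with over 40 N, if the wrist force passes 120 N, or if a joint passes its speed limit or range.

## Working session

There is one attempt and no reset: what is moved stays moved. The work goes in short steps, Python scripts to look and compute and a tool call to move; the robot and the scene stay as the last step left them, time stands still between calls to the robot, and variables do not carry over. Pictures are saved under pics/ and viewed, at most 10 in all, crops included, and the job is handed in when it is done.

Besides the shell and the picture viewer there is one more tool, called after "Call:" by a JSON object that holds its "fn" and its "kwargs". jog_arm: Moves the arm, as the interface text tells. Its arguments: {"type":"object","properties":{"moves":{"type":"array"}},"required":["moves"]}

```bash
mkdir -p pics; ls; cat > h.py <<'E'
from plant import *
import numpy as np, cv2
def pts(f,mask):
    "world points of masked pixels with depth"
    v,u=np.nonzero(mask&(f["depth"]>0)); z=f["depth"][v,u]
    K=np.array([[f["fx"],0,f["cx"]],[0,f["fy"],f["cy"]],[0,0,1.]])
    n=cv2.undistortPoints(np.stack([u,v],1).astype(np.float64)[:,None],K,np.array([f["k1"],0,0,0.]))[:,0]
    c=np.c_[n,np.ones(len(n))]*z[:,None]
    return (c-f["t"])@f["R"]
E
python3 - <<'E'
from h import *
s=state();print(s)
for n in("top","side"):
    f=grab_frame(n);cv2.imwrite(f"pics/{n}0.png",f["color"]);np.savez(f"{n}0.npz",**f)
    print(n,f["fx"],f["k1"],-f["R"].T@f["t"])
    for k in("handset","dock","round_target","square_target","carriage","dock_lip"):
        for d in regions_of(k,f)[:2]:
            P=pts(f,d["pixels"]);
            print(k,round(d["p"],2),np.round(d["rect"]),np.round(np.median(P,0),4) if len(P) else None)
E
```

```text
pics
{'time': 0.0, 'joint_pos': array([-1.32998942e+00,  5.33223463e-02,  1.61429979e+00,  8.65035154e-06,
        1.47597441e+00, -1.18974840e-01]), 'joint_vel': array([ 0.00126144,  0.00070732,  0.00014073,  0.00039889,  0.00013846,
       -0.00180731]), 'joint_efforts': array([-2.99965352e-03, -3.93679476e+01, -3.70176888e+01, -4.23444826e-04,
        6.96271862e-03, -1.79514200e-05]), 'tool_pos': array([ 0.2199127 , -0.58437269,  0.23008094]), 'tool_rot': array([-1.00034904e-03,  9.83862804e-01,  1.78921713e-01, -5.66994493e-05]), 'contact_force': array([-0.02917312, -0.14088988,  0.56782432]), 'ft_torque': array([ 0.03722312,  0.0100906 , -0.01898362]), 'grasp_force': 0.0, 'gripper_width': 0.9972775238810964}
top 588.4650525195965 -0.14404551171436766 [0.25408745 0.11073614 1.55142914]
handset 0.61 [405. 277.  34.  55.] [ 0.3999 -0.1911  0.0137]
dock 0.58 [310. 203. 105.  91.] [0.5934 0.0611 0.0145]
round_target 0.72 [310. 201. 108.  90.] [0.5973 0.0613 0.0148]
round_target 0.66 [345. 212.  20.  33.] [ 0.578  -0.0408  0.0157]
square_target 0.79 [280. 227.  24.  36.] [0.5303 0.1426 0.0156]
carriage 0.54 [308. 187.  14.  15.] [0.6322 0.0707 0.0384]
dock_lip 0.67 [310. 205. 109.  88.] [0.5962 0.0612 0.0147]
side 605.4459764534428 0.006940849429297623 [0.12749281 0.83778201 0.86378363]
handset 0.91 [405. 230.  66.  26.] [ 0.4    -0.1842  0.0128]
handset 0.49 [273. 278. 128. 104.] [0.5916 0.0862 0.0134]
dock 0.68 [270. 275. 127. 100.] [0.5915 0.0862 0.0134]
round_target 0.83 [304. 240.  46.  31.] [ 0.5798 -0.038   0.0144]
square_target 0.79 [283. 305.  53.  31.] [0.536  0.1479 0.0148]
carriage 0.59 [243. 262.  38.  20.] [0.6326 0.0748 0.0387]
carriage 0.36 [283. 299.   8.  22.] [0.5268 0.1447 0.0376]
dock_lip 0.89 [273. 277. 124. 102.] [0.5915 0.0857 0.0134]
```

```bash
python3 - <<'E'
import cv2
a=cv2.imread("pics/top0.png")[140:320,240:480];cv2.imwrite("pics/t1.png",cv2.resize(a,None,fx=3.3,fy=3.3,interpolation=cv2.INTER_CUBIC))
a=cv2.imread("pics/side0.png")[200:350,190:460];cv2.imwrite("pics/s1.png",cv2.resize(a,None,fx=2.9,fy=2.9,interpolation=cv2.INTER_CUBIC))
E
```

```text
(no output)
```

View pics/t1.png

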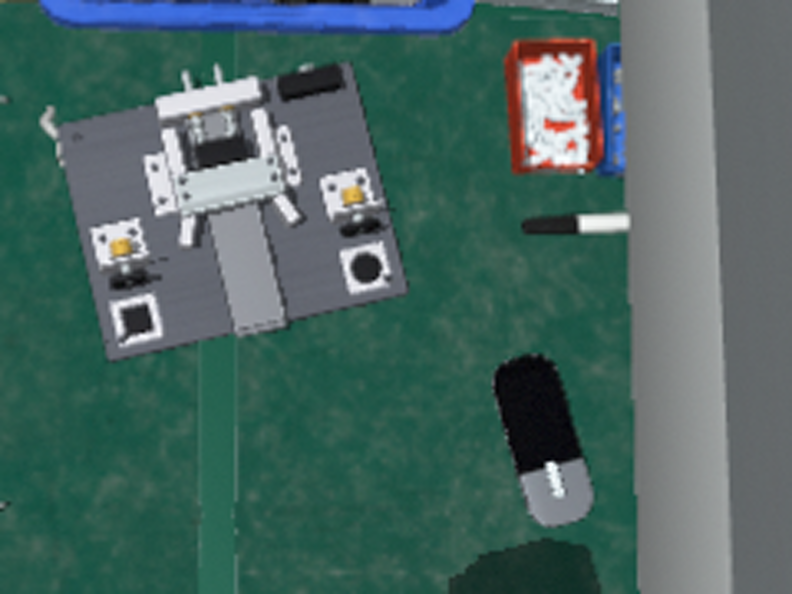

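View pics/s1.png

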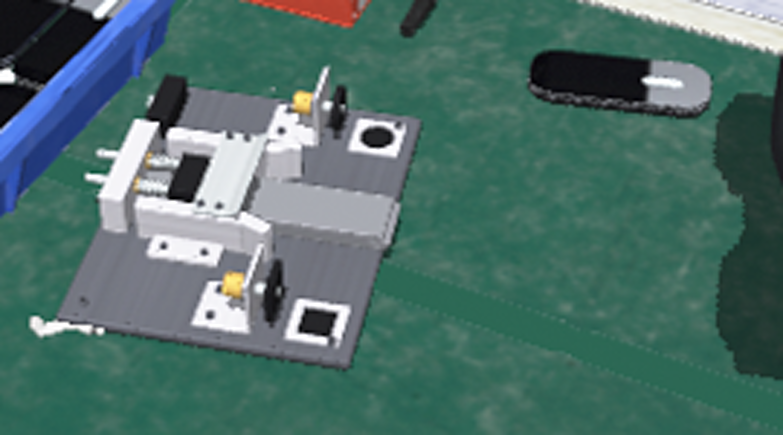

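Round tag is on the right (crop ~ (355,225)), square on the left (125,275). The handset lies at about (545,440), nose up. Both the handset and the dock are yawed by roughly +13°. Next I'll measure poses.

```bash
cat > m.py <<'E'
from h import *
def rayplane(f,uv,z):
    K=np.array([[f["fx"],0,f["cx"]],[0,f["fy"],f["cy"]],[0,0,1.]])
    n=cv2.undistortPoints(np.asarray(uv,float).reshape(-1,1,2),K,np.array([f["k1"],0,0,0.]))[:,0]
    d=np.c_[n,np.ones(len(n))]@f["R"]; o=-f["R"].T@f["t"]
    return (o+d*((z-o[2])/d[:,2])[:,None])[:,:2]
def rect(P):
    (c,s,a)=cv2.minAreaRect((P*1000).astype(np.float32)); return np.round(c,1),np.round(s,1),round(a,2)
E
python3 - <<'E'
from m import *
for n in("top","side"):
    f=grab_frame(n)
    d=regions_of("handset",f)[0]["pixels"]
    v,u=np.nonzero(d); P=rayplane(f,np.c_[u,v],.012); print(n,"handset",rect(P),"mean",P.mean(0),"z",np.percentile(pts(f,d)[:,2],[10,50,90]))
    q=P-P.mean(0);w,V=np.linalg.eigh(q.T@q);print(" axis",np.degrees(np.arctan2(V[1,1],V[0,1])), "depthpts",rect(pts(f,d)[:,:2]))
    for nm in("dock",):
        d=max(regions_of(nm,f),key=lambda r:r["p"])["pixels"]
        d=cv2.dilate(d.astype(np.uint8),np.ones((9,9)))>0
        v,u=np.nonzero(d&(f["depth"]>0));P=pts(f,d)
        # plate: dark, non green
        c=f["color"][v,u].astype(int)
        green=(c[:,1]-c[:,2]>15)
        A=(np.abs(P[:,2]-.010)<.006)&~green
        X=rayplane(f,np.c_[u,v][A],.010)
        m=np.zeros((480,640),np.uint8);m[v[A],u[A]]=1
        m=cv2.morphologyEx(m,cv2.MORPH_OPEN,np.ones((3,3)))
        vv,uu=np.nonzero(m);print(" plate",rect(rayplane(f,np.c_[uu,vv],.010)),len(vv), "z",np.median(P[A][:,2]))
        B=(np.abs(P[:,2]-.024)<.005)&~green
        m=np.zeros((480,640),np.uint8);m[v[B],u[B]]=1;m=cv2.morphologyEx(m,cv2.MORPH_OPEN,np.ones((3,3)))
        k,l,st,ce=cv2.connectedComponentsWithStats(m)
        i=1+st[1:,4].argmax();vv,uu=np.nonzero(l==i);X=rayplane(f,np.c_[uu,vv],.024);print(" tongue",rect(X),len(vv),X.mean(0))
        q=X-X.mean(0);w,V=np.linalg.eigh(q.T@q);print("  axis",np.degrees(np.arctan2(V[1,1],V[0,1])))
E
```

```text
Traceback (most recent call last):
IndexError: list index out of range
```

```bash
cat >> m.py <<'E'
def seg(name,cam,n=5,pmin=.4):
    for _ in range(n):
        f=grab_frame(cam); r=[x for x in regions_of(name,f) if x["p"]>pmin]
        if r: return f,r[0]["pixels"]
    raise RuntimeError(name)
def axis(X):
    q=X-X.mean(0);w,V=np.linalg.eigh(q.T@q);return np.degrees(np.arctan2(V[1,1],V[0,1]))
E
cat > meas.py <<'E'
from m import *
for n in("top","side"):
    f,d=seg("handset",n)
    v,u=np.nonzero(d); P=rayplane(f,np.c_[u,v],.012); print(n,"handset",rect(P),"mean",P.mean(0),"z",np.percentile(pts(f,d)[:,2],[10,50,90]))
    print(" axis",axis(P), "depthpts",rect(pts(f,d)[:,:2]))
    f,d=seg("dock",n)
    d=cv2.dilate(d.astype(np.uint8),np.ones((9,9)))>0
    v,u=np.nonzero(d&(f["depth"]>0));P=pts(f,d)
    c=f["color"][v,u].astype(int); green=(c[:,1]-c[:,2]>15)
    for nm,z,t in(("plate",.010,.006),("tongue",.024,.005)):
        B=(np.abs(P[:,2]-z)<t)&~green
        m=np.zeros((480,640),np.uint8);m[v[B],u[B]]=1;m=cv2.morphologyEx(m,cv2.MORPH_OPEN,np.ones((3,3)))
        k,l,st,ce=cv2.connectedComponentsWithStats(m)
        i=1+st[1:,4].argmax();vv,uu=np.nonzero(l==i);X=rayplane(f,np.c_[uu,vv],z);print("",nm,rect(X),len(vv),X.mean(0),axis(X),np.median(P[B][:,2]))
E
python3 meas.py
```

```text
top handset (array([ 401.7, -192.3]), array([142.8,  61.5]), 13.76) mean [ 0.40068433 -0.19183522] z [0.00871146 0.01398273 0.01832296]
 axis -165.07848248716994 depthpts (array([ 402.6, -193.9]), array([143.8,  63.6]), 14.53)
 plate (array([620.8, 157.5]), array([93.2, 78.9]), 13.74) 555 [0.62593753 0.16547877] 169.69512440497653 0.011352035187711306
 tongue (array([558.2,  50.8]), array([66.7, 41.4]), 17.22) 211 [0.55708267 0.05071294] -167.70908783210422 0.023666986104604812
side handset (array([ 402.2, -185.2]), array([140.4,  70.1]), 12.65) mean [ 0.4027657  -0.18547017] z [0.00708159 0.01286152 0.01545783]
 axis -166.12910467103706 depthpts (array([ 405.9, -197.8]), array([142.6,  82.7]), 12.23)
 plate (array([574.9, 130.1]), array([199.4, 116. ]), 13.67) 3125 [0.56803198 0.13812759] -160.0205340489748 0.011140268323522058
 tongue (array([540.7,  50.5]), array([108.9,  48.5]), 13.37) 790 [0.53914822 0.04892146] -169.14773636535136 0.024523227073596766
```

```bash
cat > dk.py <<'E'
from m import *
f=dict(np.load("top0.npz"))
C=np.array([[110,358],[407,290],[350,62],[60,125]],float)
C=C/3.3-.35+[240,140]
hsv=cv2.cvtColor(f["color"],cv2.COLOR_BGR2HSV); g=f["color"].astype(float); G=g[...,1]-g[...,2]
G=cv2.GaussianBlur(G,(0,0),.7)
L=[]
for i in range(4):
    a,b=C[i],C[(i+1)%4];t=(b-a)/np.linalg.norm(b-a);n=np.array([t[1],-t[0]])
    if np.dot(n,C.mean(0)-a)>0:n=-n
    E=[]
    for s in np.linspace(.08,.92,60):
        o=np.arange(-4,4.01,.1);Q=(a+(b-a)*s)+o[:,None]*n
        pr=cv2.remap(G.astype(np.float32),Q[:,:1].astype(np.float32),Q[:,1:].astype(np.float32),cv2.INTER_LINEAR)[:,0]
        lo,hi=np.median(pr[:10]),np.median(pr[-10:])
        if hi-lo<15: continue
        E.append(Q[np.argmax(pr>(lo+hi)/2)])
    X=rayplane(f,E,.010)
    l=cv2.fitLine((X*1000).astype(np.float32),cv2.DIST_HUBER,0,.01,.01).ravel();L.append(l)
    print(len(E),np.round(l,3),"yaw",np.degrees(np.arctan2(l[1],l[0])))
def inter(p,q):
    A=np.c_[p[:2],-q[:2]];k=np.linalg.solve(A,q[2:]-p[2:]);return p[2:]+k[0]*p[:2]
W=[inter(L[i-1],L[i]) for i in range(4)]
print(np.round(W,1),[round(float(np.linalg.norm(W[i]-W[i-1])),1) for i in range(4)],np.mean(W,0))
y=np.deg2rad(13.5);c=np.mean(W,0);print("origin",c+15*np.array([np.cos(y),np.sin(y)]))
E
python3 dk.py
```

```text
60 [ 2.27000e-01 -9.74000e-01  4.93973e+02  2.42500e+01] yaw -76.87871
60 [ 9.74000e-01  2.26000e-01  6.18268e+02 -6.35400e+01] yaw 13.044887
60 [ 2.48000e-01 -9.69000e-01  6.86614e+02  9.19870e+01] yaw -75.65424
60 [9.74000e-01 2.27000e-01 5.39873e+02 1.75710e+02] yaw 13.108152
[[462.8 157.8]
 [519.8 -86.4]
 [720.3 -39.9]
 [658.2 203.3]] [200.5, 250.7, 205.9, 251.0] [590.27637   58.693554]
origin [604.86191599  62.19523438]
```

```bash
cat > go.py <<'E'
from m import *
from scipy.spatial.transform import Rotation as Ro
O=np.array([.6043,.0620,0]);Y=np.deg2rad(13.1)
def dw(p): return O+Ro.from_euler("z",Y).apply(p)
def wd(p): return Ro.from_euler("z",-Y).apply(np.asarray(p)-O)
def delta(tgt,yaw,s=None):
    "rotation vector (tool) first, then shift in cm along turned tool axes"
    s=s or state();w,x,y,z=s["tool_rot"];R=Ro.from_quat([x,y,z,w])
    T=Ro.from_euler("z",yaw)*Ro.from_euler("x",np.pi)
    print("turn",np.round((R.inv()*T).as_rotvec(),4),"shift cm",np.round(T.inv().apply(np.asarray(tgt)-s["tool_pos"])*100,2))
    return R
E
python3 - <<'E'
from go import *
for n in("top","side"):
    for k in("round_tag_face","square_tag_face","dock_lip"):
        f=grab_frame(n)
        for d in regions_of(k,f)[:3]:
            P=pts(f,d["pixels"]);P=wd(P) if len(P) else np.zeros((1,3))
            print(n,k,round(d["p"],2),np.round(d["rect"]),len(P),np.round(np.percentile(P,[5,50,95],axis=0)*1000).tolist())
    # tall dark points near tags, dock frame
    P=wd(pts(f,np.ones((480,640),bool)));c=f["color"][f["depth"]>0]
    for sg in(1,-1):
        m=(np.abs(P[:,1]-sg*.095)<.02)&(np.abs(P[:,0])<.11)&(P[:,2]>.022)&(P[:,2]<.07)
        dk=m&(c.max(1)<60)
        print(n,sg,m.sum(),dk.sum(),np.round(np.percentile(P[dk],[5,50,95],axis=0)*1000).tolist() if dk.sum() else "")
delta([.367,-.1995,.10],np.deg2rad(14.2))
E
```

```text
top round_tag_face 0.48 [351. 207.  15.   3.] 41 [[-61.0, -105.0, 32.0], [-58.0, -95.0, 47.0], [-49.0, -83.0, 55.0]]
top square_tag_face 0.39 [280. 220.  11.   4.] 45 [[-61.0, 84.0, 24.0], [-59.0, 95.0, 46.0], [-49.0, 106.0, 54.0]]
top dock_lip 0.82 [311. 207. 109.  86.] 5986 [[-107.0, -111.0, 7.0], [-7.0, 3.0, 14.0], [73.0, 114.0, 46.0]]
top 1 146 37 [[-61.0, 83.0, 24.0], [-60.0, 94.0, 46.0], [-56.0, 107.0, 53.0]]
top -1 238 119 [[-60.0, -108.0, 25.0], [66.0, -93.0, 34.0], [77.0, -78.0, 53.0]]
side round_tag_face 0.67 [272. 278. 123. 105.] 7311 [[-106.0, -97.0, 8.0], [-1.0, 26.0, 14.0], [76.0, 121.0, 45.0]]
side round_tag_face 0.65 [244. 261.  40.  22.] 235 [[20.0, -15.0, 32.0], [33.0, 7.0, 38.0], [93.0, 21.0, 41.0]]
side round_tag_face 0.54 [305. 236.  14.  16.] 81 [[-59.0, -107.0, 17.0], [-57.0, -88.0, 39.0], [-46.0, -79.0, 51.0]]
side dock_lip 0.71 [273. 278. 120. 100.] 7563 [[-106.0, -99.0, 8.0], [-3.0, 27.0, 13.0], [76.0, 122.0, 45.0]]
side 1 279 87 [[-59.0, 87.0, 25.0], [-58.0, 106.0, 43.0], [-54.0, 112.0, 51.0]]
side -1 316 141 [[-59.0, -103.0, 26.0], [65.0, -87.0, 33.0], [80.0, -77.0, 51.0]]
turn [0.    0.    0.112] shift cm [ 23.7  -33.76  13.13]
```

Call:
{"fn": "jog_arm", "kwargs": {"moves": [[[7.4, 0, 0, 0, 0, 0, 0.056], [7.4, 0, 0, 0, 0, 0, 0.056]]]}}

```text
time: 1.97
tool_pos: [0.2201, -0.5849, 0.2313]
tool_rot: [-0.0, 0.992, 0.122, 0.0]
contact_force: [-0.3, 0.7, 0.8]
gripper_width: 0.867
grasp_force: 0.0
```

Call:
{"fn": "jog_arm", "kwargs": {"moves": [[[7.4, 1.48, -2.11, 0.82, 0, 0, 0], [7.4, 1.48, -2.11, 0.82, 0, 0, 0], [7.4, 1.48, -2.11, 0.82, 0, 0, 0], [7.4, 1.48, -2.11, 0.82, 0, 0, 0], [7.4, 1.48, -2.11, 0.82, 0, 0, 0], [7.4, 1.48, -2.11, 0.82, 0, 0, 0], [7.4, 1.48, -2.11, 0.82, 0, 0, 0], [7.4, 1.48, -2.11, 0.82, 0, 0, 0], [7.4, 1.48, -2.11, 0.82, 0, 0, 0], [7.4, 1.48, -2.11, 0.82, 0, 0, 0], [7.4, 1.48, -2.11, 0.82, 0, 0, 0], [7.4, 1.48, -2.11, 0.82, 0, 0, 0], [7.4, 1.48, -2.11, 0.82, 0, 0, 0], [7.4, 1.48, -2.11, 0.82, 0, 0, 0], [7.4, 1.48, -2.11, 0.82, 0, 0, 0], [7.4, 1.48, -2.11, 0.82, 0, 0, 0], [7.4, 0, 0, 0, 0, 0, 0]]]}}

```text
time: 3.38
tool_pos: [0.3666, -0.1957, 0.0981]
tool_rot: [-0.002, 0.992, 0.126, -0.001]
contact_force: [-0.3, -0.7, -0.3]
gripper_width: 0.868
grasp_force: 0.0
```

```bash
python3 - <<'E'
from go import *
delta([.367,-.1995,.001],np.deg2rad(14.2))
for n in("side","top"):
    f=grab_frame(n);a=f["color"];a=a[190:310,340:500] if n=="side" else a[180:340,320:480]
    cv2.imwrite(f"pics/{n}2.png",cv2.resize(a,None,fx=3.7,fy=3.7,interpolation=cv2.INTER_CUBIC))
    for d in regions_of("handset",f)[:1]:
        v,u=np.nonzero(d["pixels"]);P=rayplane(f,np.c_[u,v],.012);print(n,d["p"],rect(P),axis(P))
E
```

```text
turn [-0.0038  0.0011  0.0039] shift cm [-0.05  0.37  9.71]
side 0.59 (array([ 402.4, -186.3]), array([138.9,  66.2]), 14.87) -164.61452838915193
top 0.82 (array([ 401.2, -188.6]), array([139.6,  54.5]), 12.66) -165.4743405567348
```

View pics/side2.png

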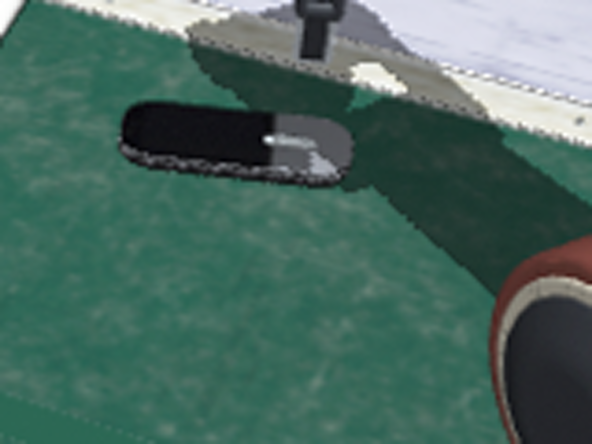

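Call:
{"fn": "jog_arm", "kwargs": {"moves": [[[7.2, 0, 0.25, 0.6, 0, 0, 0], [7.2, 0, 0, 1.2, 0, 0, 0], [7.2, 0, 0, 1.2, 0, 0, 0], [7.2, 0, 0, 1.2, 0, 0, 0], [7.2, 0, 0, 1.2, 0, 0, 0], [7.2, 0, 0, 1.2, 0, 0, 0], [7.2, 0, 0, 1.2, 0, 0, 0], [7.2, 0, 0, 0.8, 0, 0, 0], [7.2, 0, 0, 0.5, 0, 0, 0], [7.2, 0, 0, 0.4, 0, 0, 0], [7.2, 0, 0, 0, 0, 0, 0]]]}}

```text
time: 4.5
tool_pos: [0.3671, -0.2021, 0.0045]
tool_rot: [-0.0, 0.992, 0.123, -0.0]
contact_force: [-0.7, 0.1, -0.5]
gripper_width: 0.839
grasp_force: 0.0
```

Call:
{"fn": "jog_arm", "kwargs": {"moves": [[[7.2, 0, -0.3, 0, 0, 0, 0], [7.2, 0, 0, 0.25, 0, 0, 0], [7.2, 0, 0, 0.25, 0, 0, 0], [7.2, 0, 0, 0, 0, 0, 0]]]}}

```text
time: 4.83
tool_pos: [0.3667, -0.199, -0.0]
tool_rot: [0.0, 0.992, 0.124, 0.0]
contact_force: [-0.6, 0.2, 1.0]
gripper_width: 0.842
grasp_force: 0.0
```

```bash
python3 - <<'E'
from go import *
f=grab_frame("side");a=f["color"][190:310,340:500]
cv2.imwrite("pics/side3.png",cv2.resize(a,None,fx=4.5,fy=4.5,interpolation=cv2.INTER_CUBIC))
E
```

```text
(no output)
```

View pics/side3.png

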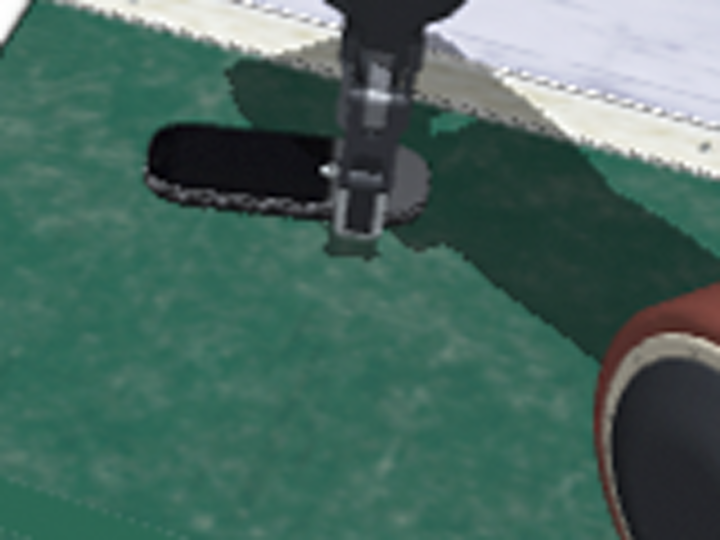

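Call:
{"fn": "jog_arm", "kwargs": {"moves": [[[7.2, 0, 0, 0.3, 0, 0, 0], [6.4, 0, 0, 0, 0, 0, 0], [5.9, 0, 0, 0, 0, 0, 0], [5.0, 0, 0, 0, 0, 0, 0], [5.0, 0, 0, 0, 0, 0, 0], [5.0, 0, 0, 0, 0, 0, 0], [5.0, 0, 0, 0, 0, 0, 0]]]}}

```text
time: 5.47
tool_pos: [0.3671, -0.1994, -0.0025]
tool_rot: [0.0, 0.992, 0.124, 0.0]
contact_force: [0.2, 0.8, 2.8]
gripper_width: 0.633
grasp_force: 64.1
```

Call:
{"fn": "jog_arm", "kwargs": {"moves": [[[5.0, 0, 0, -0.3, 0, 0, 0], [5.0, 0, 0, -0.8, 0, 0, 0], [5.0, 0, 0, -1.0, 0, 0, 0], [5.0, 0, 0, -1.0, 0, 0, 0], [5.0, 0, 0, -1.0, 0, 0, 0], [5.0, 0, 0, -0.6, 0, 0, 0], [5.0, 0, 0, 0, 0, 0, 0]]]}}

```text
time: 6.05
tool_pos: [0.368, -0.2001, 0.0465]
tool_rot: [0.002, 0.992, 0.124, 0.002]
contact_force: [-0.0, -0.7, -0.5]
gripper_width: 0.629
grasp_force: 63.7
```

```bash
python3 - <<'E'
from go import *
f=grab_frame("side");a=f["color"][180:310,330:500]
cv2.imwrite("pics/side4.png",cv2.resize(a,None,fx=4.5,fy=4.5,interpolation=cv2.INTER_CUBIC))
s=state();print(s["gripper_width"],s["contact_force"],s["tool_pos"])
delta(dw([-.190,-.095,.0255]),Y)
delta(dw([-.190,-.095,.0255]),np.deg2rad(14.2))
E
```

```text
0.6331608188079844 [-0.17285341  1.0438122  -0.63316477] [ 0.36744391 -0.19971634  0.04545593]
turn [ 0.0022 -0.0017  0.0192] shift cm [ 10.   -10.62   2.  ]
turn [ 0.0022 -0.0017 -0.    ] shift cm [ 10.2  -10.43   2.  ]
```

View pics/side4.png

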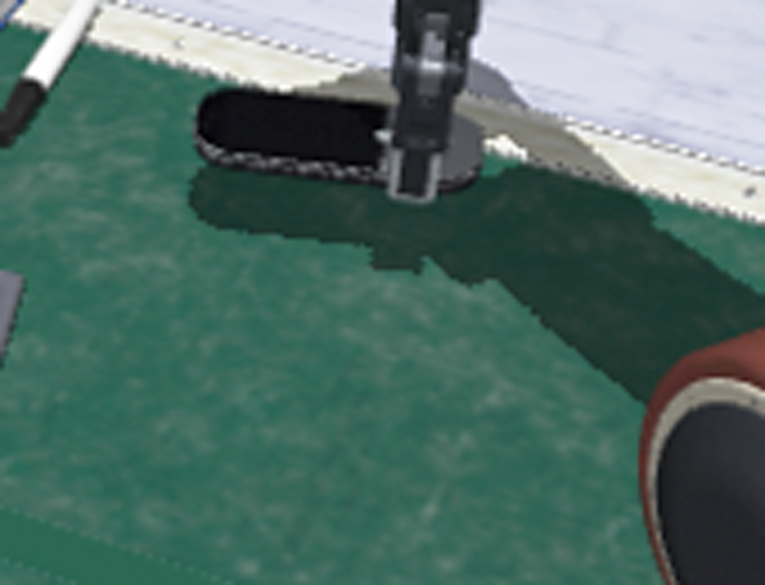

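The handset (crop ~(330,140)) is lifted, and its bottom edge parallels the shadow. It looks level.

Call:
{"fn": "jog_arm", "kwargs": {"moves": [[[5.0, 0, 0, 0, 0, 0, 0.019], [5.0, 0.5, -0.6, 0, 0, 0, 0], [5.0, 1, -1.0, 0, 0, 0, 0], [5.0, 1, -1.2, 0, 0, 0, 0], [5.0, 1, -1.2, 0, 0, 0, 0], [5.0, 1, -1.2, 0, 0, 0, 0], [5.0, 1, -1.2, 0, 0, 0, 0], [5.0, 1, -1.2, 0.4, 0, 0, 0], [5.0, 1, -1.2, 0.5, 0, 0, 0], [5.0, 1, -1, 0.5, 0, 0, 0], [5.0, 1, -0.6, 0.4, 0, 0, 0], [5.0, 0.5, -0.2, 0.2, 0, 0, 0], [5.0, 0, 0, 0, 0, 0, 0], [5.0, 0, 0, 0, 0, 0, 0]]]}}

```text
time: 7.27
tool_pos: [0.4397, -0.073, 0.0237]
tool_rot: [-0.0, 0.993, 0.114, -0.001]
contact_force: [0.1, 0.7, -1.3]
gripper_width: 0.63
grasp_force: 63.7
```

```bash
cat > chk.py <<'E'
from go import *
import sys
for n in("top","side"):
    f=grab_frame(n)
    r=regions_of("handset",f)
    print(n,[(round(d["p"],2),np.round(d["rect"]).tolist()) for d in r])
    for d in r[:1]:
        P=wd(pts(f,d["pixels"]));print(np.round(np.percentile(P,[3,50,97],axis=0)*1000).tolist())
        z0=float(sys.argv[1]);v,u=np.nonzero(d["pixels"]);X=rayplane(f,np.c_[u,v],z0);X=wd(np.c_[X,np.full(len(X),z0)]);
        print("  dock: xmax %.1f, y mean %.1f at front"%(np.percentile(X[:,0],99.5)*1000,1000*X[X[:,0]>X[:,0].max()-.06][:,1].mean()),"yaw",axis(X[:,:2]))
        k=np.abs(P[:,2]-z0)<.008;A=np.c_[P[k,:2],np.ones(k.sum())];print("  plane",np.round(np.linalg.lstsq(A,P[k,2],rcond=None)[0],3))
    if len(sys.argv)>2:cv2.imwrite(f"pics/{n}_{sys.argv[2]}.png",f["color"])
s=state();p=wd(s["tool_pos"]);print("tcp dock",np.round(p*1000,1),s["contact_force"],s["time"])
w,x,y,z=s["tool_rot"];T=Ro.from_euler("z",Y)*Ro.from_euler("x",np.pi);print("err tool",(Ro.from_quat([x,y,z,w]).inv()*T).as_rotvec())
E
python3 chk.py .040 a
python3 - <<'E'
import cv2,numpy as np
a=cv2.imread("pics/top_a.png")[150:290,270:430];b=cv2.imread("pics/side_a.png")[195:335,220:380]
cv2.imwrite("pics/ab.png",cv2.resize(np.hstack([a,b]),None,fx=2.5,fy=2.5,interpolation=cv2.INTER_CUBIC))
E
```

```text
top [(0.43, [355.0, 246.0, 24.0, 54.0])]
[[-223.0, -100.0, 9.0], [-111.0, -77.0, 40.0], [-79.0, -45.0, 321.0]]
  dock: xmax -82.4, y mean -82.0 at front yaw 178.58323745889416
  plane [-0.003 -0.008  0.039]
side [(0.93, [352.0, 245.0, 66.0, 28.0]), (0.69, [283.0, 297.0, 10.0, 24.0]), (0.17, [243.0, 262.0, 38.0, 19.0])]
[[-217.0, -121.0, 29.0], [-139.0, -88.0, 39.0], [-87.0, -65.0, 43.0]]
  dock: xmax -83.7, y mean -88.5 at front yaw 178.45612146985312
  plane [-0.002 -0.031  0.036]
tcp dock [-190.8  -94.8   24.3] [ 0.38298265 -0.46849997 -1.16651158] 7.4667
err tool [ 0.00021548 -0.00021594 -0.00075394]
```

View pics/ab.png

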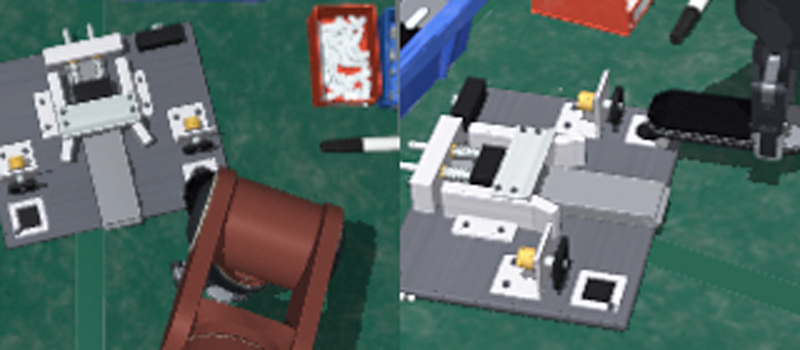

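Nose at dock x≈-83, 22 mm short of the round tag and lined up with it. I'll advance slowly now.

Call:
{"fn": "jog_arm", "kwargs": {"moves": [[[5.0, 0.5, 0, -0.1, 0, 0, 0], [5.0, 0.5, 0, 0, 0, 0, 0], [5.0, 0.5, 0, 0, 0, 0, 0], [5.0, 0.3, 0, 0, 0, 0, 0], [5.0, 0.2, 0, 0, 0, 0, 0], [5.0, 0.2, 0, 0, 0, 0, 0], [5.0, 0.1, 0, 0, 0, 0, 0], [5.0, 0, 0, 0, 0, 0, 0], [5.0, 0, 0, 0, 0, 0, 0]]]}}

```text
time: 8.22
tool_pos: [0.4623, -0.0679, 0.025]
tool_rot: [-0.0, 0.993, 0.114, -0.0]
contact_force: [-0.2, -0.5, -1.7]
gripper_width: 0.63
grasp_force: 63.7
```

```bash
python3 chk.py .040 b
```

```text
top [(0.55, [352.0, 236.0, 22.0, 50.0])]
[[-198.0, -99.0, 30.0], [-87.0, -78.0, 42.0], [-64.0, -66.0, 50.0]]
  dock: xmax -62.5, y mean -77.1 at front yaw -175.88468231806863
  plane [ 0.002 -0.028  0.039]
side [(0.8, [342.0, 241.0, 67.0, 27.0]), (0.65, [345.0, 430.0, 22.0, 101.0])]
[[-194.0, -119.0, 32.0], [-116.0, -88.0, 40.0], [-65.0, -66.0, 44.0]]
  dock: xmax -60.8, y mean -89.4 at front yaw 179.09375628168897
  plane [ 0.    -0.043  0.036]
tcp dock [-167.8  -94.4   25.1] [ 0.01735234  0.04317516 -0.83435976] 8.4167
err tool [-3.87089677e-05  1.15969182e-04  9.12979100e-05]
```

Almost touching. Push a few mm more.

Call:
{"fn": "jog_arm", "kwargs": {"moves": [[[5.0, 0.15, 0, 0, 0, 0, 0], [5.0, 0.15, 0, 0, 0, 0, 0], [5.0, 0.1, 0, 0, 0, 0, 0], [5.0, 0, 0, 0, 0, 0, 0], [5.0, 0, 0, 0, 0, 0, 0], [5.0, 0, 0, 0, 0, 0, 0]]]}}

```text
time: 8.92
tool_pos: [0.4661, -0.0671, 0.0249]
tool_rot: [-0.0, 0.993, 0.114, -0.0]
contact_force: [-2.8, -0.4, -1.3]
gripper_width: 0.632
grasp_force: 63.7
```

Call:
{"fn": "jog_arm", "kwargs": {"moves": [[[5.0, 0.1, 0, 0, 0, 0, 0], [5.0, 0, 0, 0, 0, 0, 0], [5.0, 0, 0, 0, 0, 0, 0], [5.0, 0, 0, 0, 0, 0, 0]]]}}

```text
time: 9.25
tool_pos: [0.4671, -0.0668, 0.025]
tool_rot: [-0.0, 0.993, 0.114, -0.0]
contact_force: [-2.1, -0.0, -0.8]
gripper_width: 0.63
grasp_force: 63.7
```

```bash
python3 chk.py .040 c; python3 - <<'E'
import cv2,numpy as np
a=cv2.imread("pics/top_c.png")[170:270,310:420];b=cv2.imread("pics/side_c.png")[195:295,270:380]
cv2.imwrite("pics/c.png",cv2.resize(np.hstack([a,b]),None,fx=3.6,fy=3.6,interpolation=cv2.INTER_CUBIC))
E
```

```text
top [(0.45, [355.0, 235.0, 27.0, 52.0]), (0.4, [306.0, 206.0, 103.0, 87.0])]
[[-219.0, -107.0, 36.0], [-179.0, -80.0, 42.0], [-60.0, -40.0, 386.0]]
  dock: xmax -58.5, y mean -77.2 at front yaw -174.51754929835658
  plane [-0.01   0.064  0.045]
side [(0.59, [340.0, 242.0, 68.0, 23.0])]
[[-190.0, -118.0, 32.0], [-113.0, -86.0, 40.0], [-61.0, -65.0, 44.0]]
  dock: xmax -56.7, y mean -88.9 at front yaw 178.82453896583345
  plane [ 0.001 -0.039  0.037]
tcp dock [-162.7  -94.4   25. ] [-1.9148073  -0.57182257 -0.95782165] 9.45
err tool [-0.00014739  0.00027919  0.00023662]
```

View pics/c.png

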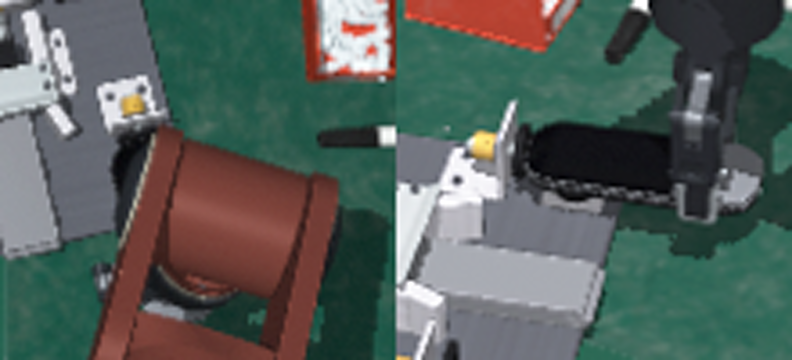

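Call:
{"fn": "jog_arm", "kwargs": {"moves": [[[5.0, 0.1, 0, 0, 0, 0, 0], [5.0, 0.1, 0, 0, 0, 0, 0], [5.0, 0, 0, 0, 0, 0, 0], [5.0, 0, 0, 0, 0, 0, 0], [5.0, 0, 0, 0, 0, 0, 0]]]}}

```text
time: 9.87
tool_pos: [0.4692, -0.0663, 0.025]
tool_rot: [-0.0, 0.993, 0.114, -0.0]
contact_force: [-3.5, -0.7, -0.6]
gripper_width: 0.628
grasp_force: 63.7
```

Call:
{"fn": "jog_arm", "kwargs": {"moves": [[[5.0, -0.5, 0, 0, 0, 0, 0], [5.0, -1, 0, 0, 0, 0, 0], [5.0, -1, 0, -0.3, 0, 0, 0], [5.0, -1, -0.5, -0.7, 0, 0, 0], [5.0, -0.2, -1.2, 0, 0, 0, 0], [5.0, 0, -1.7, 0, 0, 0, 0], [5.0, 0, -1.7, 0, 0, 0, 0], [5.0, 0, -1.7, 0, 0, 0, 0], [5.0, 0, -1.7, 0, 0, 0, 0], [5.0, 0, -1.7, 0, 0, 0, 0], [5.0, 0, -1.7, 0, 0, 0, 0], [5.0, 0, -1.7, 0, 0, 0, 0], [5.0, 0, -1.7, 0, 0, 0, 0], [5.0, 0, -1.7, 0, 0, 0, 0], [5.0, 0, -1.2, 0.5, 0, 0, 0], [5.0, 0, -0.7, 0.5, 0, 0, 0], [5.0, 0, 0, 0, 0, 0, 0], [5.0, 0, 0, 0, 0, 0, 0], [5.0, 0, 0, 0, 0, 0, 0]]]}}

```text
time: 11.45
tool_pos: [0.3906, 0.109, 0.0252]
tool_rot: [0.0, 0.993, 0.114, 0.0]
contact_force: [-0.3, 0.1, -0.4]
gripper_width: 0.632
grasp_force: 63.7
```

```bash
python3 chk.py .040 d
```

```text
top [(0.74, [284.0, 243.0, 24.0, 13.0])]
[[-122.0, 70.0, 30.0], [-108.0, 93.0, 42.0], [-92.0, 119.0, 48.0]]
  dock: xmax -90.7, y mean 93.7 at front yaw 83.84033750669737
  plane [-0.006  0.003  0.041]
side [(0.84, [340.0, 309.0, 76.0, 32.0])]
[[-224.0, 70.0, 34.0], [-145.0, 100.0, 41.0], [-95.0, 122.0, 44.0]]
  dock: xmax -91.0, y mean 97.5 at front yaw 178.87006906676115
  plane [ 0.    -0.038  0.044]
tcp dock [-197.4   94.    25.4] [-0.42524741  0.750614   -0.32812894] 11.65
err tool [ 0.00012293 -0.00055115 -0.00089343]
```

Call:
{"fn": "jog_arm", "kwargs": {"moves": [[[5.0, 0.5, -0.1, 0, 0, 0, 0], [5.0, 0.6, 0, 0, 0, 0, 0], [5.0, 0.6, 0, 0, 0, 0, 0], [5.0, 0.6, 0, 0, 0, 0, 0], [5.0, 0.4, 0, 0, 0, 0, 0], [5.0, 0.2, 0, 0, 0, 0, 0], [5.0, 0.15, 0, 0, 0, 0, 0], [5.0, 0.15, 0, 0, 0, 0, 0], [5.0, 0.15, 0, 0, 0, 0, 0], [5.0, 0, 0, 0, 0, 0, 0], [5.0, 0, 0, 0, 0, 0, 0], [5.0, 0, 0, 0, 0, 0, 0]]]}}

```text
time: 12.65
tool_pos: [0.4223, 0.1178, 0.0249]
tool_rot: [0.0, 0.993, 0.114, -0.0]
contact_force: [-0.9, 0.1, -1.2]
gripper_width: 0.63
grasp_force: 63.8
```

Call:
{"fn": "jog_arm", "kwargs": {"moves": [[[5.0, 0.15, 0, 0, 0, 0, 0], [5.0, 0.15, 0, 0, 0, 0, 0], [5.0, 0.1, 0, 0, 0, 0, 0], [5.0, 0, 0, 0, 0, 0, 0], [5.0, 0, 0, 0, 0, 0, 0], [5.0, 0, 0, 0, 0, 0, 0], [5.0, 0, 0, 0, 0, 0, 0]]]}}

```text
time: 13.23
tool_pos: [0.4264, 0.1188, 0.025]
tool_rot: [0.0, 0.993, 0.114, -0.0]
contact_force: [-3.3, -0.0, 0.4]
gripper_width: 0.628
grasp_force: 63.8
```

```bash
python3 chk.py .040 e; python3 - <<'E'
import cv2,numpy as np
a=cv2.imread("pics/top_e.png")[180:280,240:350];b=cv2.imread("pics/side_e.png")[255:355,260:370]
cv2.imwrite("pics/e.png",cv2.resize(np.hstack([a,b]),None,fx=3.6,fy=3.6,interpolation=cv2.INTER_CUBIC))
E
```

```text
top [(0.58, [282.0, 251.0, 18.0, 55.0])]
[[-190.0, 73.0, 35.0], [-67.0, 94.0, 41.0], [-55.0, 115.0, 47.0]]
  dock: xmax -53.9, y mean 91.5 at front yaw 171.4907027916287
  plane [0.001 0.026 0.039]
side [(0.69, [321.0, 307.0, 70.0, 31.0]), (0.69, [282.0, 300.0, 5.0, 21.0])]
[[-187.0, 72.0, 34.0], [-108.0, 101.0, 41.0], [-60.0, 124.0, 44.0]]
  dock: xmax -55.8, y mean 99.4 at front yaw 178.99895510393105
  plane [ 0.002 -0.028  0.043]
tcp dock [-160.3   95.6   25. ] [-4.02426218 -0.95738334 -0.51670418] 13.4333
err tool [-5.87358627e-05  2.62182596e-04  1.67503726e-04]
```

View pics/e.png

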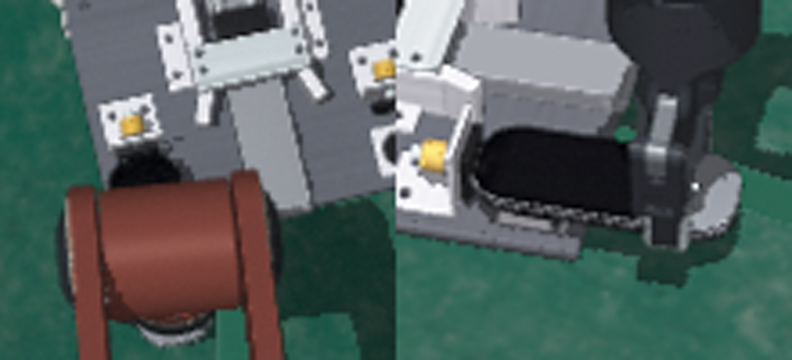

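Call:
{"fn": "jog_arm", "kwargs": {"moves": [[[5.0, -0.5, 0, 0, 0, 0, 0], [5.0, -1, 0, 0, 0, 0, 0], [5.0, -1, 0, -0.3, 0, 0, 0], [5.0, -1, 0.3, -0.4, 0, 0, 0], [5.0, -0.2, 1.1, 0, 0, 0, 0], [5.0, 0, 1.5, 0, 0, 0, 0], [5.0, 0, 1.5, 0, 0, 0, 0], [5.0, 0, 1.5, 0, 0, 0, 0], [5.0, 0, 1.5, 0, 0, 0, 0], [5.0, 0, 1.2, 0, 0, 0, 0], [5.0, 0, 0.7, 0, 0, 0, 0], [5.0, 0.3, 0.26, 0.3, 0, 0, 0], [5.0, 0.5, 0, 0.4, 0, 0, 0], [5.0, 0.6, 0, 0.1, 0, 0, 0], [5.0, 0.6, 0, 0, 0, 0, 0], [5.0, 0.5, 0, 0, 0, 0, 0], [5.0, 0.4, 0, 0, 0, 0, 0], [5.0, 0, 0, 0, 0, 0, 0], [5.0, 0, 0, 0, 0, 0, 0]]]}}

```text
time: 15.02
tool_pos: [0.4408, 0.0241, 0.0242]
tool_rot: [-0.0, 0.993, 0.114, -0.0]
contact_force: [0.8, -0.0, -0.8]
gripper_width: 0.628
grasp_force: 63.7
```

```bash
python3 chk.py .038 f; python3 - <<'E'
import cv2,numpy as np
a=cv2.imread("pics/top_f.png")[170:270,260:370];b=cv2.imread("pics/side_f.png")[225:325,240:350]
cv2.imwrite("pics/f.png",cv2.resize(np.hstack([a,b]),None,fx=3.6,fy=3.6,interpolation=cv2.INTER_CUBIC))
E
```

```text
top []
side [(0.72, [332.0, 273.0, 72.0, 30.0])]
[[-195.0, -24.0, 30.0], [-118.0, 7.0, 39.0], [-67.0, 28.0, 43.0]]
  dock: xmax -62.0, y mean 3.9 at front yaw 179.2983420142652
  plane [-0.004 -0.045  0.039]
tcp dock [-168.4    0.    24. ] [ 0.35719323 -0.04576396 -0.35912471] 15.2167
err tool [-1.81002648e-05  1.33094746e-04  1.71003624e-04]
```

View pics/f.png

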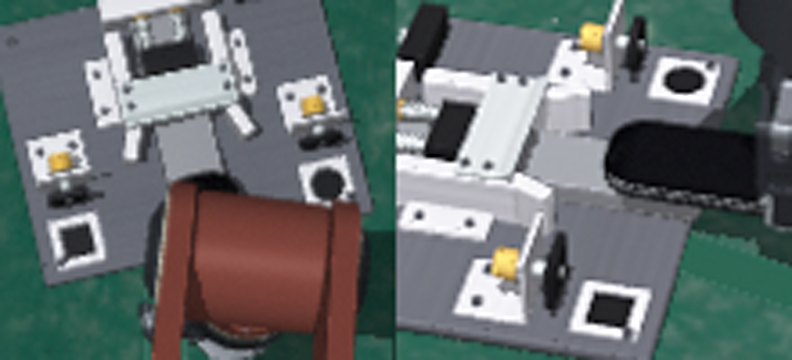

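Aligned over the tongue. I'll go down 1.5 mm, then into the flare and under the lip.

Call:
{"fn": "jog_arm", "kwargs": {"moves": [[[5.0, 0.4, 0, 0.1, 0, 0, 0], [5.0, 0.5, 0, 0.05, 0, 0, 0], [5.0, 0.5, 0, 0, 0, 0, 0], [5.0, 0.5, 0, 0, 0, 0, 0], [5.0, 0.5, 0, 0, 0, 0, 0], [5.0, 0.5, 0, 0, 0, 0, 0], [5.0, 0.5, 0, 0, 0, 0, 0], [5.0, 0.4, 0, 0, 0, 0, 0], [5.0, 0.2, 0, 0, 0, 0, 0], [5.0, 0, 0, 0, 0, 0, 0], [5.0, 0, 0, 0, 0, 0, 0]]]}}

```text
time: 16.13
tool_pos: [0.4794, 0.033, 0.0225]
tool_rot: [-0.0, 0.993, 0.114, -0.0]
contact_force: [-0.3, 0.2, -1.8]
gripper_width: 0.631
grasp_force: 63.7
```

```bash
python3 chk.py .037 g
```

```text
top [(0.37, [305.0, 180.0, 18.0, 29.0])]
[[17.0, -17.0, 30.0], [30.0, 1.0, 39.0], [45.0, 19.0, 46.0]]
  dock: xmax 58.4, y mean 0.4 at front yaw 87.15432794764847
  plane [-0.089  0.004  0.041]
side [(0.96, [314.0, 271.0, 70.0, 28.0])]
[[-156.0, -24.0, 29.0], [-76.0, 7.0, 38.0], [-27.0, 29.0, 41.0]]
  dock: xmax -21.8, y mean 4.0 at front yaw 179.0294488121703
  plane [-0.    -0.045  0.038]
tcp dock [-128.4    0.    22.5] [ 0.45277218  0.28011172 -0.13089901] 16.3333
err tool [-4.69997873e-05  1.99306717e-04  1.37290294e-04]
```

Call:
{"fn": "jog_arm", "kwargs": {"moves": [[[5.0, 0.3, 0, 0, 0, 0, 0], [5.0, 0.3, 0, 0, 0, 0, 0], [5.0, 0.3, 0, 0, 0, 0, 0], [5.0, 0.3, 0, 0, 0, 0, 0], [5.0, 0, 0, 0, 0, 0, 0]]]}}

```text
time: 16.75
tool_pos: [0.492, 0.0357, 0.0228]
tool_rot: [0.0, 0.993, 0.114, 0.0]
contact_force: [-0.0, 0.9, -0.8]
gripper_width: 0.628
grasp_force: 63.7
```

Call:
{"fn": "jog_arm", "kwargs": {"moves": [[[5.0, 0.3, 0, 0, 0, 0, 0], [5.0, 0.3, 0, 0, 0, 0, 0], [5.0, 0.3, 0, 0, 0, 0, 0], [5.0, 0.3, 0, 0, 0, 0, 0], [5.0, 0.3, 0, 0, 0, 0, 0], [5.0, 0.3, 0, 0, 0, 0, 0], [5.0, 0.3, 0, 0, 0, 0, 0], [5.0, 0, 0, 0, 0, 0, 0], [5.0, 0, 0, 0, 0, 0, 0]]]}}

```text
time: 17.5
tool_pos: [0.5118, 0.0404, 0.0226]
tool_rot: [-0.0, 0.993, 0.114, -0.0]
contact_force: [0.9, 0.7, -1.2]
gripper_width: 0.63
grasp_force: 63.7
```

Call:
{"fn": "jog_arm", "kwargs": {"moves": [[[5.0, 0.3, 0, 0.05, 0, 0, 0], [5.0, 0.3, 0, 0, 0, 0, 0], [5.0, 0.2, 0, 0, 0, 0, 0], [5.0, 0.2, 0, 0, 0, 0, 0], [5.0, 0, 0, 0, 0, 0, 0], [5.0, 0, 0, 0, 0, 0, 0]]]}}

```text
time: 18.0
tool_pos: [0.5202, 0.0425, 0.0216]
tool_rot: [0.0, 0.993, 0.114, -0.002]
contact_force: [-5.2, -1.4, 0.5]
gripper_width: 0.63
grasp_force: 64.0
```

Call:
{"fn": "jog_arm", "kwargs": {"moves": [[[5.0, 0.2, 0, 0, 0, 0, 0], [5.0, 0.2, 0, 0, 0, 0, 0], [5.0, 0, 0, 0, 0, 0, 0], [5.0, 0, 0, 0, 0, 0, 0]]]}}

```text
time: 18.33
tool_pos: [0.5235, 0.0432, 0.0215]
tool_rot: [0.0, 0.993, 0.114, -0.003]
contact_force: [-6.5, -2.4, 2.4]
gripper_width: 0.63
grasp_force: 64.2
```

Call:
{"fn": "jog_arm", "kwargs": {"moves": [[[5.0, 0.2, 0, 0, 0, 0, 0], [5.0, 0.2, 0, 0, 0, 0, 0], [5.0, 0.1, 0, 0, 0, 0, 0], [5.0, 0, 0, 0, 0, 0, 0], [5.0, 0, 0, 0, 0, 0, 0], [5.0, 0, 0, 0, 0, 0, 0]]]}}

```text
time: 18.83
tool_pos: [0.5267, 0.044, 0.0215]
tool_rot: [0.0, 0.993, 0.114, -0.005]
contact_force: [-14.4, -4.2, 7.5]
gripper_width: 0.63
grasp_force: 64.8
```

Call:
{"fn": "jog_arm", "kwargs": {"moves": [[[5.0, 0.1, 0, 0, 0, 0, 0], [5.0, 0.05, 0, 0, 0, 0, 0], [5.0, 0, 0, 0, 0, 0, 0], [5.0, 0, 0, 0, 0, 0, 0]]]}}

```text
time: 19.17
tool_pos: [0.5267, 0.044, 0.0215]
tool_rot: [0.0, 0.993, 0.114, -0.007]
contact_force: [-19.1, -5.6, 14.9]
gripper_width: 0.627
grasp_force: 65.4
```

```bash
python3 chk.py .036 h; python3 - <<'E'
import cv2,numpy as np
a=cv2.imread("pics/top_h.png")[155:235,265:355];b=cv2.imread("pics/side_h.png")[230:310,220:310]
cv2.imwrite("pics/hh.png",cv2.resize(np.hstack([a,b]),None,fx=4.4,fy=4.4,interpolation=cv2.INTER_CUBIC))
E
```

```text
top []
side [(0.95, [290.0, 270.0, 68.0, 27.0])]
[[-109.0, -25.0, 26.0], [-47.0, 7.0, 37.0], [23.0, 28.0, 41.0]]
  dock: xmax 27.1, y mean 0.6 at front yaw 177.9894466308585
  plane [ 0.009 -0.03   0.037]
tcp dock [-79.7   0.1  21.5] [-18.59061589  -5.56494347  14.17984445] 19.3667
err tool [-0.00058887  0.01399983  0.00091409]
```

View pics/hh.png

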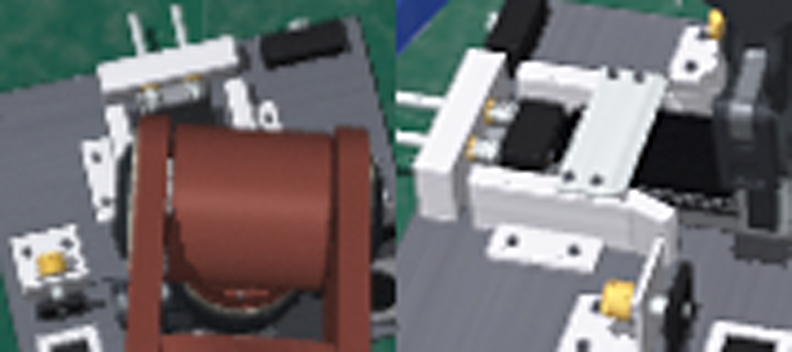

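Carriage is pushed back to its stop. The 19 N push exceeds the 10 N of the spring, and the nose is at x≈26. I'll ease the slight nose-down tilt, then recheck.

Call:
{"fn": "jog_arm", "kwargs": {"moves": [[[5.0, 0, 0, -0.02, 0, 0.005, 0], [5.0, 0, 0, 0, 0, 0.005, 0], [5.0, 0, 0, 0, 0, 0, 0], [5.0, 0, 0, 0, 0, 0, 0], [5.0, 0, 0, 0, 0, 0, 0], [5.0, 0, 0, 0, 0, 0, 0]]]}}

```text
time: 19.87
tool_pos: [0.5268, 0.044, 0.0215]
tool_rot: [-0.0, 0.993, 0.114, -0.002]
contact_force: [-17.5, -5.5, 12.4]
gripper_width: 0.63
grasp_force: 65.2
```

```bash
python3 -c "
from go import *
s=state();print(wd(s['tool_pos']),s['contact_force'],s['grasp_force']);print(job_done())"
```

```text
[-7.95398518e-02  6.89921215e-05  2.15020110e-02] [-17.53140211  -5.49970532  12.44526457] 65.20217299461365
the job is handed in; nothing more can be done
None
```

I handed the job in with the handset still gripped and pressed against the dock's end stop at about 18 N (the spring gives 10 N), after touching the round tag first and then the square tag; the hand-in gave no verdict, so the tag reads themselves are unconfirmed.

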